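# Seat a sample cell in a photometer's sprung holder

### The job

Take the glass cell with the blue stopper out of the white tray and set it upright in the sprung holder in the middle of the photometer, its clear faces square across the light path. Ease the brass jaw back with the side of the cell, lower the cell into the holder and press it gently right home on the seat, whose height you must find by feel, then let go. Leave the cell with the red stopper standing where it is, and never force the cell: keep every push under about 20 N.

Things in the scene. Friction and masses are not known exactly. Their poses are not given: they have to be found in the camera images.
- sample_cell: square glass cell, 25 x 25 mm, standing upright, 90 g: glass body 68 mm high, then a blue stopper 19 x 19 mm, 13 mm high (81 mm in all). Origin at the centre of its underside, z up to the stopper. Its own +y and -y faces are the clear windows, which look dark blue-green; its +x and -x faces are white frosted glass, the proper ones to hold. A half turn makes no difference.
- blank_cell: the same cell with a red stopper; a bystander. Origin at the centre of its underside. It may stand at either end of the tray.
- tray: white plastic tray, 100 x 220 mm, rim 9 mm high, floor 3 mm thick, fixed to the bench. Origin at the centre of its underside. The two cells stand in it about 110 mm apart along its y, each turned by up to 0.6 rad from the tray's axes.
- photometer: fixed instrument, base plate 78 x 230 x 12 mm (x, y, z), origin at the centre of its underside. The light path runs along its own y axis between two housings 62 mm high and 56 mm wide (y = +-62 to +-110 mm), lens tubes reaching in to y = +-36 mm, tube tops at z = 40 mm. The cell holder is round the origin, with the sprung brass jaw on its +x side.
- well (a point): holder axis at the top of the base plate (12 mm above the photometer's underside); axes as the photometer's. A cell is home when its -x side lies on the reference wall, its centre over this point and its underside on the seat: a small white plate set by a screw somewhere 0 to 12 mm above this point. The seat's height is not reported and stays put; its cushion gives 1 mm per 15 N (seat_top in the rules is its upper face).
- jaw_face (a point): middle of the top edge of the jaw's face (looks to the photometer's -x, 22 mm wide), 48 mm above its underside. At rest at x = +6.5 mm; a cell fits in only with the jaw pushed back 6 mm or more along +x; hard stop at 10 mm. Spring 3.5 N at rest, 8 N with a cell in place: its friction holds a cell up, so the cell does not fall home by itself.
- lamp (a point): front of the white lamp housing's lens tube, 36 mm along the photometer's +y from the holder's axis, 31 mm above its underside. The blue detector housing is opposite, at -y.
- ref_wall (a point): middle of the fixed reference wall's face (faces the photometer's +x), at x = -12.5 mm, 34 mm above the photometer's underside. Cheeks with windows stand at y = +-14 mm (1.5 mm play each side of a cell). Wall and cheeks top out at z = 38 mm; their top 4 mm slope outward as a lead-in.
Not all that is in view belongs to the job. Leave any orange look-alike of the sample_cell alone.

How it is judged:
On the way:
1. the blue-stoppered cell is lifted clear of the tray (z of sample_cell in the frame of tray above 0.03 m), for 0.1 s.
At the end, for the whole second after the job is handed in: Blue-stoppered cell released and at rest in the holder: upright within 3 degrees, underside within 1.5 mm of the seat, centre within 3 mm of the holder axis, clear faces square to the light path within 3.4 degrees; red-stoppered cell upright within 20 mm of its place (z of sample_cell in the frame of seat_top below 0.0015 m and horizontal distance between sample_cell and well below 0.003 m and angle between the y axis of sample_cell and the y axis of photometer, either way round below 0.06 rad and angle between sample_cell's own z axis and vertical below 0.05 rad and linear speed of sample_cell below 0.01 m/s and angle between blank_cell's own z axis and vertical below 0.1 rad and distance of blank_cell from where it was at the start of the episode below 0.02 m); the robot touches nothing.
It fails at once if the cell is pressed down on the seat with over 25 N (contact force between sample_cell and seat above 25 N).
It fails at once if the cell is forced or jammed against the photometer (all its contacts with wall, cheeks, jaw and seat together over 50 N; the spring alone makes about 20 N) (contact force between sample_cell and photometer above 50 N).
It fails at once if the red-stoppered cell is knocked over (angle between blank_cell's own z axis and vertical above 0.5 rad).
It also fails if it takes over 42 s, if anything falls off the work surface, if the arm or the gripper's body presses on something with over 40 N, if the wrist force passes 120 N, or if a joint passes its speed limit or range.

### The arm

A 6-joint arm with a two-finger parallel gripper is mounted at the origin on a cart in front of the work surface, level with it; the furniture and walls round the work are solid. World frame = base frame: x ahead of the robot, y to its left, z up, the work surface at z = 0. Lengths are in m, angles in rad, forces in N, time in s.
With the tool pointing down it reaches from about 0.35 to 0.975 m from the base axis. Payload 17.4 kg.
Tool frame: the origin (TCP) lies midway between the tips of the shut fingers; the grasp point (between the pads) lies 19 mm behind it (r.grip_depth is the distance from the TCP to the grasp point, in m); z points along the fingers, y is the line along which they close (so a half turn about z gives the same grasp; the last joint's range is limited). The gripper opens to 85 mm and grips with 20 to 120 N. Pads are 22 mm wide; open, the fingers measure 114 mm over their backs; the gripper's body (76 mm by 85 mm) begins 54 mm behind the grasp point. The pads swing forward as they close: fully open they stand 13 mm farther back than shut.
Start: joints at [1.169, 0.116, 1.442, -0, 1.584, -0.038], TCP at [0.24, 0.631, 0.209] pointing down, gripper open.
Joint ranges: [-2.83, 2.83], [-0.83, 2.19], [0.07, 2.5], [-1.14, 4.28], [0.01, 3], [-2.97, 2.97]. Speed limits (rad/s): [1.89, 1.89, 2.22, 3.14, 3.14, 3.14].

### API

Orientations are given as a rotation vector (axis times angle).
In Python, from rig import monitor, viewer, sign_off, r gives the robot as it stands.
- The arm moves only by the tool move_arm, never from a script. Its argument "series" is a list of rows, each a list of 7 numbers: the turn, a rotation vector about the world's x, y, z in degrees, then the shift along the world's x, y, z in m, then the gripper's target within -1 to 1 (fully open at 1, half-way at 0, shut at -1). A call has 1 to 5 rows; each row shifts and turns the commanded pose from where the row before left it; what a row does not reach is not made up. A row lasts 1/10 s, in which the tool goes at most 50 mm and 8.59 degrees, less where a joint would pass 70% of its speed; a pose out of reach is approached as far as the arm can. A call is refused whole if a number of a shift passes 0.05 or a number of a turn 8.59, either way. A call with a gripper value outside its range is refused whole. The fingers move at their own pace and stop on an object; "grip_force" is the grip in N (left out, the last holds). Time passes only in rows, so rows that do not move let the fingers close. It gives the time, the measured TCP pose, the force, the opening and the grip force at its end, in the units of the state.
- monitor.sense(): the state, without advancing time (a new reading comes with each control period).
- viewer.read_camera(name): name is "scene" or "top" or "wrist"; returns a dict with "image" (480x640x3 uint8, red, green, blue), "fx", "fy", "cx", "cy" (pixels), "camera_from_world" (4x4, takes a point from world to camera coordinates). Camera axes: x right, y down, z forward; pixel columns grow to the right and rows downward; lengths in m; the calibration is good to about 2 mm. A picture is of the moment at which its call begins. There is no depth.
- sign_off(): hands the job in; it is judged then, once.
The state is a dict: "time_s": time; "joint_pos": joint angles; "qvel": joint speeds; "joint_efforts": joint torques, N m; "eef_pos": TCP position; "tool_rot": TCP orientation; "contact_force": force on the tool from outside, world axes, zero at the start; "torque": the same for the moment, N m; "grip_width": finger opening in m; "gripper_force": force on a finger pad.
Only numpy, scipy, OpenCV 4.12 (cv2) and the standard library are available. Lean on these libraries where they do the work, as an engineer would, in place of code of your own. Each camera call takes 0.05 s, during which the arm holds its last target. There are 200 camera calls.

## Working session

There is one attempt and no reset: what is moved stays moved. The work goes in short steps, Python scripts to look and compute and a tool call to move; the robot and the scene stay as the last step left them, time stands still between calls to the robot, and variables do not carry over. Pictures are saved under pics/ and viewed, at most 10 in all, crops included, and the job is handed in when it is done.

Besides the shell and the picture viewer there is one more tool, called after "Call:" by a JSON object that holds its "op" and its "data", one argument or row to a line. move_arm: Moves the arm, as the interface text tells. Its arguments: {"type":"object","properties":{"series":{"type":"array"},"grip_force":{"type":"number"}},"required":["series"]}

```bash
mkdir -p pics
cat > h.py <<'E'
import numpy as np, cv2
from rig import monitor, viewer, sign_off, r
def cam(n, save=None):
    d=viewer.read_camera(n)
    if save: cv2.imwrite('pics/'+save,cv2.cvtColor(d['image'],cv2.COLOR_RGB2BGR))
    return d
def ray(d,u,v,z):
    T=np.array(d['camera_from_world']);R=T[:3,:3];c=-R.T@T[:3,3]
    w=R.T@np.array([(u-d['cx'])/d['fx'],(v-d['cy'])/d['fy'],1]); return c+w*(z-c[2])/w[2]
def proj(d,p):
    T=np.array(d['camera_from_world']);q=T[:3,:3]@np.array(p)+T[:3,3]
    return np.array([d['fx']*q[0]/q[2]+d['cx'],d['fy']*q[1]/q[2]+d['cy']])
E
python3 - <<'E'
from h import *
for n in('top','scene'):
    d=cam(n,n+'0.png'); T=np.array(d['camera_from_world']);print(n,d['fx'],(-T[:3,:3].T@T[:3,3]).round(3),T[:3,:3].round(2).tolist())
print(monitor.sense())
E
```

```text
top 567.7117249084846 [ 0.42  -0.045  1.051] [[0.02, -1.0, 0.01], [-1.0, -0.02, -0.08], [0.08, -0.01, -1.0]]
scene 506.8003668220003 [-0.084 -0.57   0.436] [[0.68, -0.74, -0.02], [-0.32, -0.27, -0.91], [0.67, 0.62, -0.42]]
{'time_s': 0.1, 'joint_pos': array([ 1.16918598e+00,  1.16485144e-01,  1.44221089e+00,  4.71750007e-05,
        1.58396632e+00, -3.78078230e-02]), 'qvel': array([ 0.00053882, -0.00121811, -0.00164491, -0.0018575 ,  0.00109596,
       -0.00113719]), 'joint_efforts': array([ 1.54428883e-03, -7.33655977e+01, -6.33791399e+01, -6.60015394e-05,
        5.31289159e-03,  1.81718150e-05]), 'eef_pos': array([0.24011304, 0.63065216, 0.20859651]), 'tool_rot': array([-5.68261962e-01, -3.08948638e+00,  1.62358023e-03]), 'contact_force': array([ 0.94229818, -0.11361654, -0.03258038]), 'torque': array([-0.03129814, -0.03100645,  0.02789592]), 'gripper_force': 0.0, 'grip_width': 0.085513864237487}
```

View pics/top0.png

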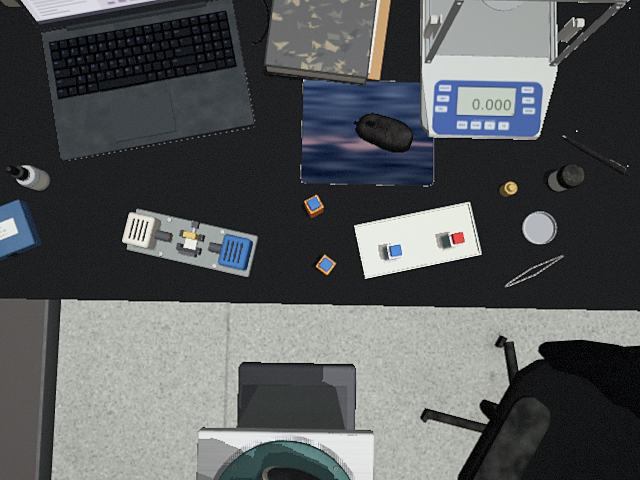

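View pics/scene0.png

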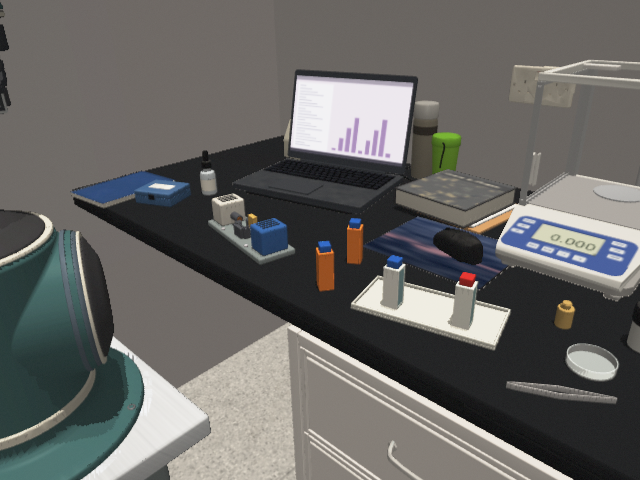

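The top view shows four possible cells. Blue stopper in the white tray at (395,251) is the target. Orange look-alikes stand at (314,205) and (326,265), and the red one is in the tray at (458,239). The photometer spans (123,210)-(257,275), lamp on the left and blue detector on the right. The scene view agrees, with the white cell and blue stopper at (395,265).

Run:
```python
from h import *
d=cam('top');im=d['image'];hsv=cv2.cvtColor(im,cv2.COLOR_RGB2HSV)
def blob(m,box):
    x0,y0,x1,y1=box;mm=np.zeros(m.shape,np.uint8);mm[y0:y1,x0:x1]=m[y0:y1,x0:x1]
    n,l,s,c=cv2.connectedComponentsWithStats(mm);i=1+np.argmax(s[1:,4]);pts=np.argwhere(l==i)[:,::-1].astype(np.float32)
    return cv2.minAreaRect(pts),s[i,4]
blue=cv2.inRange(hsv,(100,120,80),(125,255,255));red=cv2.inRange(hsv,(0,150,80),(8,255,255))|cv2.inRange(hsv,(172,150,80),(180,255,255))
for nm,m,b,z in(('blue',blue,(370,225,420,275),.084),('red',red,(435,220,480,260),.084),('det',blue,(205,225,265,280),.062)):
    q,a=blob(m,b);P=[ray(d,*p,z)[:2] for p in cv2.boxPoints(q)];c=ray(d,*q[0],z);e=np.array(P)
    print(nm,a,q[0],c.round(4),'edges',[(round(np.linalg.norm(e[(i+1)%4]-e[i]),4),round(np.degrees(np.arctan2(*(e[(i+1)%4]-e[i])[::-1])),1)) for i in range(2)])
# base plate: non-black
g=cv2.inRange(hsv,(0,0,60),(180,255,255))
for nm,b,z in(('plate',(110,200,270,285),.012),('tray',(345,195,490,285),.009)):
    q,a=blob(g,b);e=np.array([ray(d,*p,z)[:2] for p in cv2.boxPoints(q)])
    print(nm,a,q[0],ray(d,*q[0],z).round(4),'edges',[(round(np.linalg.norm(e[(i+1)%4]-e[i]),4),round(np.degrees(np.arctan2(*(e[(i+1)%4]-e[i])[::-1])),1)) for i in range(2)])
bgr=cv2.cvtColor(im,cv2.COLOR_RGB2BGR)
a=cv2.resize(bgr[200:285,110:270],None,fx=5,fy=5,interpolation=2)[:,:800][:300+125];b=cv2.resize(bgr[225:275,370:480],None,fx=3.4,fy=3.4,interpolation=2)
c=np.zeros((600,800,3),np.uint8);c[:a.shape[0],:a.shape[1]]=a;c[428:428+b.shape[0],:b.shape[1]]=b
cv2.imwrite('pics/crop1.png',c)
```

```text
blue 109 (395.326904296875, 250.1345977783203) [ 0.4772 -0.1851  0.084 ] edges [(np.float64(0.0178), np.float64(-77.5)), (np.float64(0.0174), np.float64(-168.2))]
red 102 (457.91180419921875, 237.64707946777344) [ 0.5008 -0.2923  0.084 ] edges [(np.float64(0.0176), np.float64(-74.8)), (np.float64(0.017), np.float64(-165.9))]
det 728 (234.10675048828125, 251.3707733154297) [0.4706 0.0929 0.062 ] edges [(np.float64(0.0539), np.float64(-11.1)), (np.float64(0.0483), np.float64(-101.8))]
plate 5489 (188.86131286621094, 241.41574096679688) [0.4897 0.1831 0.012 ] edges [(np.float64(0.0798), np.float64(-10.2)), (np.float64(0.2434), np.float64(-101.7))]
tray 6610 (417.3945617675781, 239.57357788085938) [ 0.502  -0.2366  0.009 ] edges [(np.float64(0.2247), np.float64(-77.1)), (np.float64(0.1022), np.float64(-168.4))]
```

View pics/crop1.png

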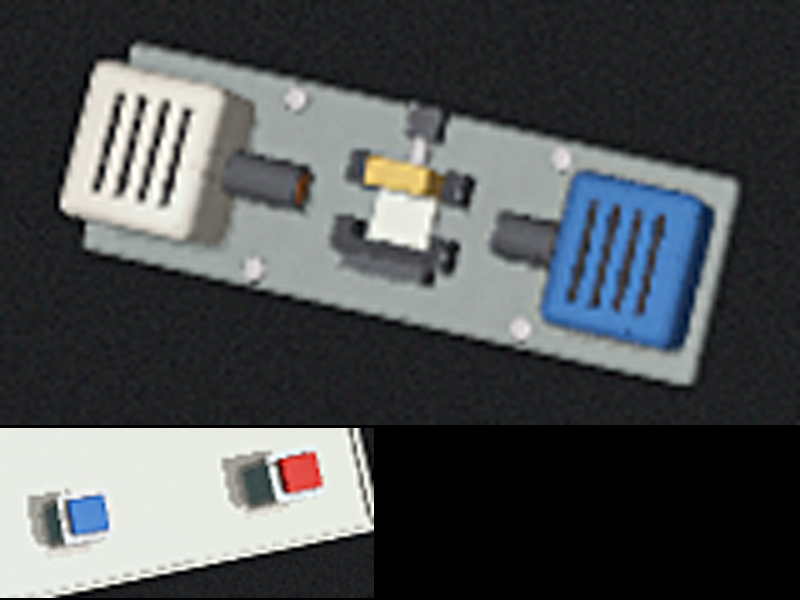

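The crop confirms it. The blue-stoppered cell is at crop (85,515), with its dark window facing world +y and frosted faces along ±x, yaw about +12°. The photometer yaw is about −11.5°, with the brass jaw at crop (400,172) on +x and the white seat at (403,218). I'll pass over the photometer first and look at it with the wrist camera.

Call:
{"op": "move_arm", "data": {
  "series": [
    [0,0,-8,0.023,-0.045,0.004,1],
    [0,0,-8,0.023,-0.045,0.004,1],
    [0,0,-8,0.023,-0.045,0.004,1],
    [0,0,-8,0.023,-0.045,0.004,1],
    [0,0,-8,0.023,-0.045,0.004,1]
  ]
}}

```text
time_s: 0.65
eef_pos: [0.354, 0.4071, 0.229]
tool_rot: [1.598, 2.705, -0.0]
contact_force: [1.2, 0.1, 0.5]
grip_width: 0.0854
gripper_force: 0.0
```

Call:
{"op": "move_arm", "data": {
  "series": [
    [0,0,-8,0.023,-0.045,0.004,1],
    [0,0,-8,0.023,-0.045,0.004,1],
    [0,0,-8,0.023,-0.045,0.004,1],
    [0,0,-8,0.023,-0.045,0.004,1],
    [0,0,-8,0.023,-0.045,0.004,1]
  ]
}}

```text
time_s: 1.15
eef_pos: [0.4674, 0.185, 0.249]
tool_rot: [2.427, 1.995, 0.001]
contact_force: [0.7, 0.3, -0.7]
grip_width: 0.0856
gripper_force: 0.0
```

Run:
```python
from h import *
s=monitor.sense();print(s['time_s'],s['eef_pos'],s['tool_rot'],s['contact_force'])
d=cam('wrist','w1.png');T=np.array(d['camera_from_world']);print(d['fx'],(-T[:3,:3].T@T[:3,3]).round(3),T[:3,:3].round(2).tolist())
c=ray(viewer.read_camera('top'),192.4,243.1,.012);print('well est',c, proj(d,c))
```

```text
1.15 [0.46741852 0.18501562 0.24897142] [2.42697261e+00 1.99466290e+00 5.22473076e-04] [ 0.66848048  0.31729702 -0.71442049]
339.7181895597339 [0.479 0.252 0.414] [[0.98, -0.19, -0.0], [-0.19, -0.94, 0.27], [-0.05, -0.27, -0.96]]
well est [0.48673081 0.17655584 0.012     ] [336.96891361 209.65209199]
```

View pics/w1.png

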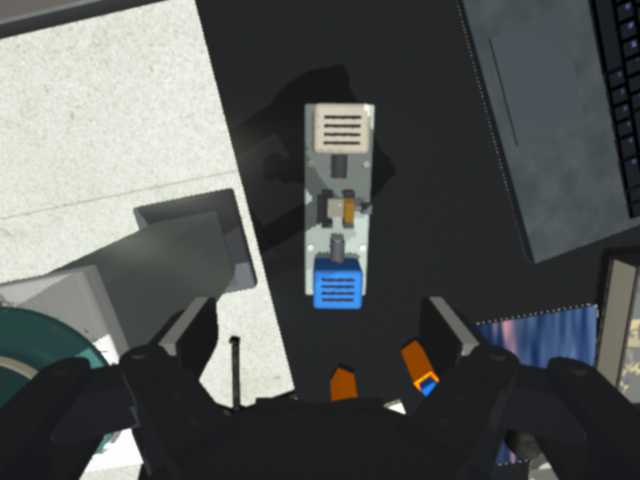

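The wrist view shows the photometer upright in the picture: lamp at (341,128), detector at (338,283), holder at (337,209), jaw to the right (+x). My estimate of the well projects to (337,210), which agrees. I'll move closer for a finer look.

Call:
{"op": "move_arm", "data": {
  "series": [
    [0,0,0,0.0,-0.02,-0.04,1],
    [0,0,0,0.0,-0.02,-0.04,1],
    [0,0,0,0.0,-0.02,-0.03,1],
    [0,0,0,0,0,0,1]
  ]
}}

```text
time_s: 1.65
eef_pos: [0.4651, 0.1254, 0.1344]
tool_rot: [-2.42, -1.999, 0.009]
contact_force: [-1.2, -0.0, 0.0]
grip_width: 0.0853
gripper_force: 0.0
```

Run:
```python
from h import *
d=cam('wrist','w2.png');u,v=proj(d,[.4867,.1766,.03]).astype(int);print(u,v)
im=cv2.cvtColor(d['image'],cv2.COLOR_RGB2BGR);x0,y0=u-75,v-75;print(x0,y0)
cv2.imwrite('pics/w2c.png',cv2.resize(im[max(y0,0):y0+150,x0:x0+150],None,fx=4,fy=4,interpolation=2))
np.savez('w2.npz',**{k:np.array(x) for k,x in d.items()})
s=monitor.sense();print(s['eef_pos'],s['time_s'])
```

```text
336 164
261 89
[0.4661268  0.12650266 0.13718211] 1.7
```

View pics/w2c.png

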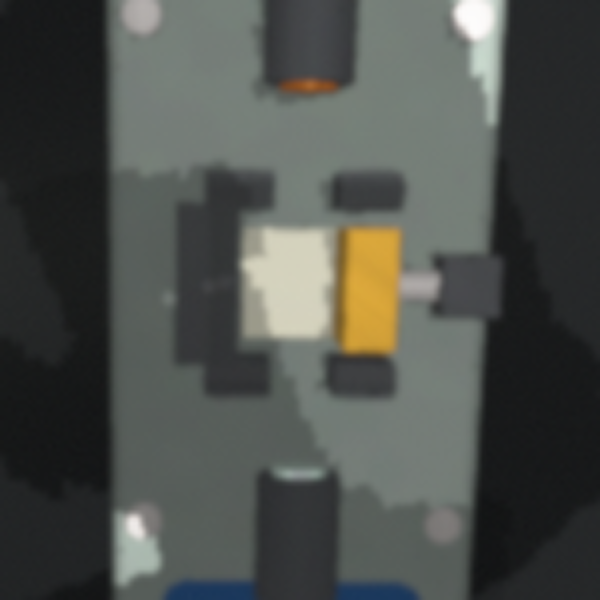

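The close view shows the holder: jaw top at crop (343–401, 228–352), tube mouths at (310,85) and (298,470), screws at (142,15), (474,17), (140,522) and (443,524), white seat between the cheeks at (288,285).

Run:
```python
from h import *
d=np.load('w2.npz')
def w(u,v,z): return ray(d,261+(u+.5)/4-.5,89+(v+.5)/4-.5,z)[:2]
s=[w(*p,.0135) for p in((142,15),(474,17),(140,522),(443,524))]
ang=lambda a:round(np.degrees(np.arctan2(a[1],a[0])),2)
print('screws c',np.mean(s,0),'xdir',ang(s[1]-s[0]),ang(s[3]-s[2]),'ydir',ang(s[0]-s[2])-90,ang(s[1]-s[3])-90,np.linalg.norm(s[1]-s[0]),np.linalg.norm(s[0]-s[2]))
a,b=w(310,80,.04),w(298,473,.04);print('tube tops',a,b,np.linalg.norm(a-b),ang(a-b)-90,(a+b)/2)
j1,j2=w(343,228,.048),w(341,352,.048);j=(j1+j2)/2
print('jaw',np.linalg.norm(j1-j2),ang(j1-j2)-90)
for y in(-10.,-10.9,-12):
    t=np.radians(y);print(y,'well from jaw',j-.0065*np.array([np.cos(t),np.sin(t)]))
l,rr=w(112,290,.012),w(489,290,.012);print('plate width',np.linalg.norm(l-rr),(l+rr)/2)
```

```text
screws c [0.48749524 0.18005442] xdir -11.26 -11.2 ydir -12.170000000000002 -11.86 0.06442523425539265 0.10045375311052537
tube tops [0.49460743 0.21536062] [0.48008557 0.14613147] 0.07073584505551529 -11.849999999999994 [0.4873465  0.18074604]
jaw 0.021709302273512896 -10.549999999999997
-10.0 well from jaw [0.48719344 0.17980858]
-10.9 well from jaw [0.48721196 0.17990898]
-12 well from jaw [0.48723673 0.18003129]
plate width 0.07750873551767173 [0.48748889 0.17839472]
```

Call:
{"op": "move_arm", "data": {
  "series": [
    [0,0,3.5,0.0015,-0.044,0.02,1],
    [0,0,3.5,0.0015,-0.045,0.02,1],
    [0,0,3.5,0.0015,-0.045,0.01,1],
    [0,0,3.5,0.0015,-0.045,0,1],
    [0,0,3.5,0.0015,-0.045,0,1]
  ]
}}

```text
time_s: 2.2
eef_pos: [0.4753, -0.098, 0.1913]
tool_rot: [2.082, 2.348, 0.003]
contact_force: [1.4, 0.2, 0.2]
grip_width: 0.0854
gripper_force: 0.0
```

Call:
{"op": "move_arm", "data": {
  "series": [
    [0,0,3,0.0015,-0.045,0,1],
    [0,0,2.5,0.002,-0.043,0,1],
    [0,0,0,0,0,0,1],
    [0,0,0,0,0,0,1]
  ]
}}

```text
time_s: 2.6
eef_pos: [0.4787, -0.1851, 0.19]
tool_rot: [1.975, 2.442, 0.001]
contact_force: [-0.5, 0.4, -0.2]
grip_width: 0.0853
gripper_force: 0.0
```

Run:
```python
from h import *
d=cam('wrist');im=d['image'];s=monitor.sense();print(s['time_s'],s['eef_pos'],s['tool_rot'])
hsv=cv2.cvtColor(im,cv2.COLOR_RGB2HSV);m=cv2.inRange(hsv,(100,120,80),(125,255,255))
u,v=proj(d,[.477,-.185,.084]).astype(int);print(u,v)
mm=np.zeros_like(m);mm[v-50:v+50,u-50:u+50]=m[v-50:v+50,u-50:u+50]
n,l,st,c=cv2.connectedComponentsWithStats(mm);print(st,c)
x0,y0=u-75,max(v-75,0);print(x0,y0)
cv2.imwrite('pics/w3c.png',cv2.resize(cv2.cvtColor(im,cv2.COLOR_RGB2BGR)[y0:y0+150,x0:x0+150],None,fx=4,fy=4,interpolation=2))
np.savez('w3.npz',**{k:np.array(x) for k,x in d.items()})
```

```text
2.65 [ 0.47865718 -0.18432334  0.18981623] [1.97333219e+00 2.44331709e+00 1.03779191e-03]
318 232
[[     0      0    640    480 306763]
 [   308    220     21     21    437]] [[319.50207163 239.51347131]
 [318.04576659 230.04347826]]
243 157
```

View pics/w3c.png

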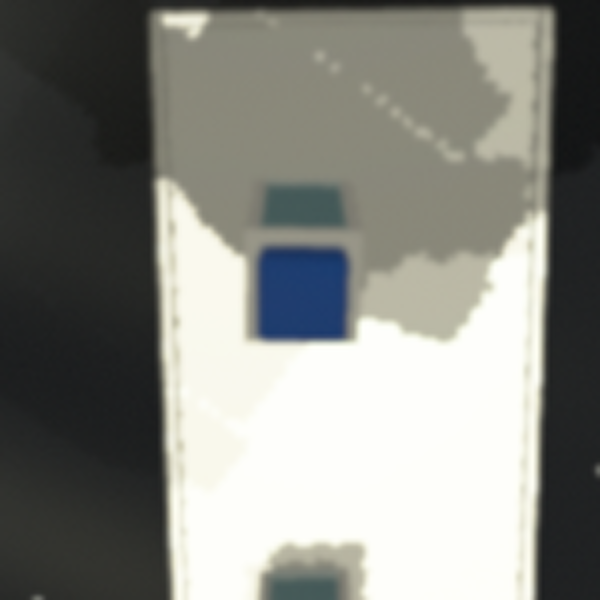

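The close crop shows the blue stopper at crop (303,293), full image (318,230). The dark window faces camera-up (world +y), the frosted sides left and right, and the cell is square to the tool. The red cell is well below it.

Run:
```python
from h import *
d=np.load('w3.npz')
f=lambda u,v,z:ray(d,243+(u+.5)/4-.5,157+(v+.5)/4-.5,z)[:2]
print('c',f(303,293.5,.084)); P=[f(*p,.084) for p in((258,247),(348,246),(350,339),(257,339))]
for i in range(4): e=P[(i+1)%4]-P[i];print(np.linalg.norm(e).round(4),np.degrees(np.arctan2(e[1],e[0])).round(1))
s=monitor.sense();rv=s['tool_rot'];R=cv2.Rodrigues(rv)[0];print('tool y ang',np.degrees(np.arctan2(R[1,1],R[0,1])),'tilt',R[:,2],s['eef_pos'])
```

```text
c [ 0.47645001 -0.18258234]
0.0183 12.7
0.0196 -76.2
0.0193 -167.9
0.0194 101.0
tool y ang 12.148221213308096 tilt [ 1.12913300e-03 -6.24443469e-05 -9.99999361e-01] [ 0.47865718 -0.18432334  0.18981623]
```

Call:
{"op": "move_arm", "data": {
  "series": [
    [0,0,0,-0.002,0.002,-0.04,1],
    [0,0,0,0,0,-0.04,1],
    [0,0,0,0,0,-0.04,1],
    [0,0,0,0,0,-0.028,1],
    [0,0,0,0,0,0,1]
  ]
}}

```text
time_s: 3.15
eef_pos: [0.4748, -0.1807, 0.0378]
tool_rot: [-1.969, -2.442, 0.002]
contact_force: [0.1, -0.2, 0.7]
grip_width: 0.0858
gripper_force: 0.0
```

Call:
{"op": "move_arm", "data": {
  "series": [
    [0,0,0,0,0,0,-0.2],
    [0,0,0,0,0,0,-0.4],
    [0,0,0,0,0,0,-1],
    [0,0,0,0,0,0,-1],
    [0,0,0,0,0,0,-1]
  ],
  "grip_force": 40
}}

```text
time_s: 3.65
eef_pos: [0.4767, -0.1833, 0.042]
tool_rot: [1.973, 2.443, 0.001]
contact_force: [1.0, 1.0, 6.9]
grip_width: 0.0239
gripper_force: 39.4
```

Call:
{"op": "move_arm", "data": {
  "series": [
    [0,0,0,0,0,0,-1],
    [0,0,0,0,0,0,-1],
    [0,0,0,0,0,0,-1]
  ]
}}

```text
time_s: 3.95
eef_pos: [0.4767, -0.1833, 0.042]
tool_rot: [1.973, 2.443, 0.001]
contact_force: [-0.0, 0.6, 6.4]
grip_width: 0.0237
gripper_force: 39.5
```

Call:
{"op": "move_arm", "data": {
  "series": [
    [0,0,0,0,0,0.02,-1],
    [0,0,0,0,0,0.04,-1],
    [0,0,0,0,0,0.04,-1],
    [0,0,0,0,0,0.04,-1],
    [0,0,-3,0,0.025,0,-1]
  ]
}}

```text
time_s: 4.45
eef_pos: [0.4776, -0.1599, 0.1869]
tool_rot: [2.035, 2.384, 0.003]
contact_force: [0.9, 0.8, -1.8]
grip_width: 0.0233
gripper_force: 39.6
```

Call:
{"op": "move_arm", "data": {
  "series": [
    [0,0,-3,0,0.04,0,-1],
    [0,0,-3,0,0.04,0,-1],
    [0,0,-3,0,0.04,0,-1],
    [0,0,-3,0,0.04,0,-1],
    [0,0,-3,0,0.04,0,-1]
  ]
}}

```text
time_s: 4.95
eef_pos: [0.4757, 0.0435, 0.1813]
tool_rot: [2.334, 2.102, 0.001]
contact_force: [0.8, -0.7, -1.7]
grip_width: 0.0236
gripper_force: 39.6
```

Call:
{"op": "move_arm", "data": {
  "series": [
    [0,0,-3,0,0.04,0,-1],
    [0,0,-2.9,0.001,0.04,0,-1],
    [0,0,0,0.001,0.04,0,-1],
    [0,0,0,0,0.02,-0.01,-1],
    [0,0,0,0,0,-0.02,-1]
  ]
}}

```text
time_s: 5.45
eef_pos: [0.4784, 0.1845, 0.1519]
tool_rot: [2.434, 1.985, 0.004]
contact_force: [0.9, 0.1, -0.3]
grip_width: 0.0232
gripper_force: 39.7
```

Call:
{"op": "move_arm", "data": {
  "series": [
    [0,0,0,0,0,-0.02,-1],
    [0,0,0,0,0,-0.01,-1],
    [0,0,0,0,0,0,-1],
    [0,0,0,0,0,0,-1]
  ]
}}

```text
time_s: 5.85
eef_pos: [0.4784, 0.1819, 0.1217]
tool_rot: [2.437, 1.982, 0.001]
contact_force: [0.4, -0.2, 0.1]
grip_width: 0.0241
gripper_force: 39.6
```

Run:
```python
from h import *
s=monitor.sense();R=cv2.Rodrigues(s['tool_rot'])[0];print(s['time_s'],s['eef_pos'],np.degrees(np.arctan2(R[1,1],R[0,1])),R[:,2],s['contact_force'])
d=cam('wrist');np.savez('w4.npz',**{k:np.array(x) for k,x in d.items()})
u,v=proj(d,[.4785,.1819,.09]).astype(int);x0,y0=u-100,max(v-100,0);print(x0,y0, proj(d,[.4873,.1801,.012]))
cv2.imwrite('pics/w4c.png',cv2.resize(cv2.cvtColor(d['image'],cv2.COLOR_RGB2BGR)[y0:y0+150,x0:x0+200],None,fx=4,fy=4,interpolation=2))
```

```text
5.85 [0.47835325 0.18191241 0.12166852] -11.765868961579404 [ 7.14193234e-04  2.60251961e-04 -9.99999711e-01] [ 0.35975368 -0.18146994  0.10013871]
221 162 [331.1562982  231.55571502]
```

View pics/w4c.png

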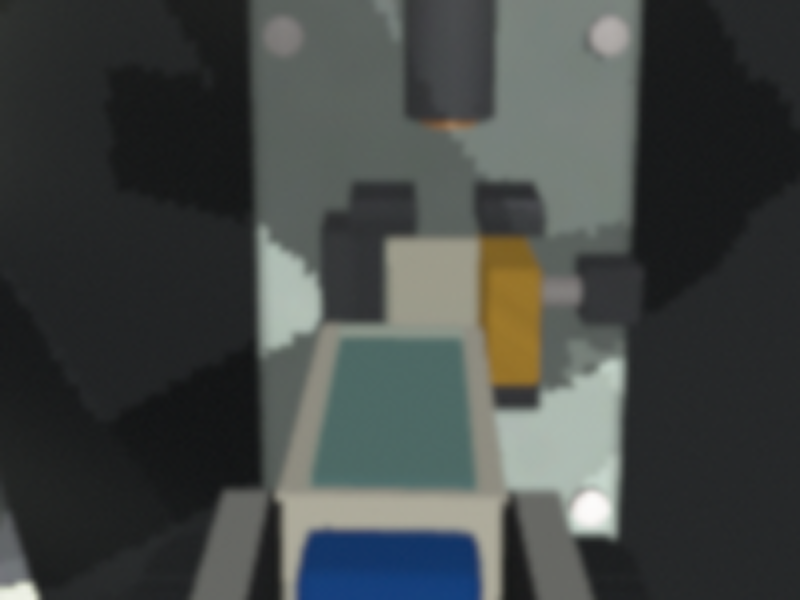

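The cell is held square and upright. Its near lower edge runs (325,324)–(483,326) in the crop, with the holder, gold jaw (487–540, 268–386) and seat just beyond. Now the numbers.

Run:
```python
from h import *
d=np.load('w4.npz')
w=lambda u,v,z:ray(d,221+(u+.5)/4-.5,162+(v+.5)/4-.5,z)[:2]
t=np.radians(-11.7);ex=np.array([np.cos(t),np.sin(t)]);ey=np.array([-ex[1],ex[0]]);W=np.array([.4873,.1801])
loc=lambda p:(np.array([(p-W)@ex,(p-W)@ey])*1000).round(1)
a,b=w(325,324,.0827),w(483,326,.0827);print('cell edge',loc(a),loc(b),np.linalg.norm(a-b)*1000)
g,h=w(282,493,.1507),w(502,493,.1507);print('glass top edge',loc(g),loc(h))
for p in((487,268),(490,386),(538,268),(540,386)):print('jaw',loc(w(*p,.048)))
print('tube',loc(w(450,117,.04)),'screws',[loc(w(*p,.0135)) for p in((284,37),(608,37),(590,508))])
print('cheek tops', [loc(w(*p,.038)) for p in((353,203),(414,203),(476,203),(385,240))])
print('tcp',loc(np.array([.47835,.18191])))
```

```text
cell edge [-20.9  10.5] [ 3.8 10.1] 24.65772320129092
glass top edge [-22.3  10.8] [ 1.4 10.8]
jaw [ 6.7 11.1]
jaw [  7.7 -11.3]
jaw [15.9 11.1]
jaw [ 16.9 -11.3]
tube [ 0.1 37.3] screws [array([-31.7,  49.7]), array([32.2, 49.6]), array([ 32.5, -50.7])]
cheek tops [array([-17.7,  21.1]), array([-6.3, 21.1]), array([ 5.2, 21.1]), array([-11.7,  14.1])]
tcp [-9.1 -0. ]
```

Call:
{"op": "move_arm", "data": {
  "series": [
    [0,0,0,-0.001,0,-0.015,-1],
    [0,0,0,0,0,-0.015,-1],
    [0,0,0,0,0,-0.008,-1],
    [0,0,0,0,0,0,-1],
    [0,0,0,0,0,0,-1]
  ]
}}

```text
time_s: 6.4
eef_pos: [0.477, 0.182, 0.0826]
tool_rot: [-2.437, -1.982, 0.001]
contact_force: [-0.3, 0.4, -0.6]
grip_width: 0.0238
gripper_force: 39.6
```

Run:
```python
from h import *
s=monitor.sense();R=cv2.Rodrigues(s['tool_rot'])[0];print(s['time_s'],s['eef_pos'],np.degrees(np.arctan2(R[1,1],R[0,1])),s['contact_force'])
d=cam('wrist');np.savez('w5.npz',**{k:np.array(x) for k,x in d.items()})
x0,y0=250,180;
cv2.imwrite('pics/w5c.png',cv2.resize(cv2.cvtColor(d['image'],cv2.COLOR_RGB2BGR)[y0:y0+120,x0:x0+130],None,fx=5,fy=5,interpolation=2))
print(proj(d,[.4873,.1801,.048]))
```

```text
6.4 [0.47700529 0.18196734 0.08261552] -11.7454859803705 [-0.31345015  0.43085329 -0.55144874]
[337.67228233 260.40352753]
```

View pics/w5c.png

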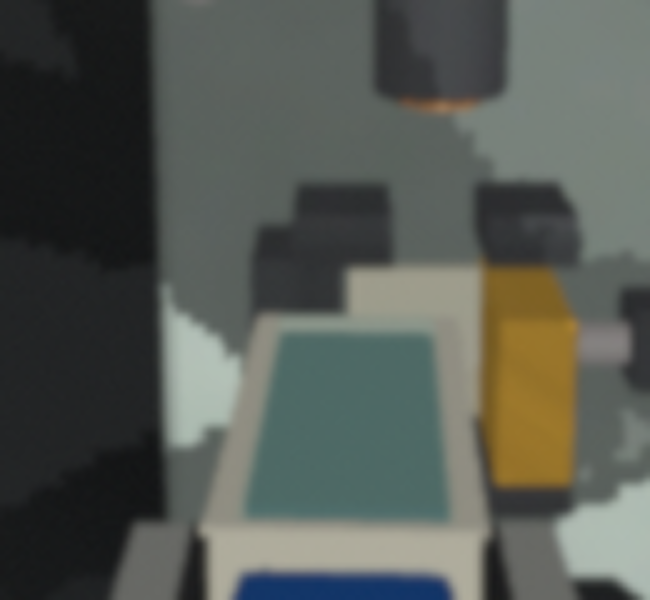

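The cell's lower near edge is at crop v≈314 (u 257–458), and the jaw top runs from v 318 to 487 at almost the same height.

Run:
```python
from h import *
d=np.load('w5.npz')
w=lambda u,v,z:ray(d,250+(u+.5)/5-.5,180+(v+.5)/5-.5,z)[:2]
t=np.radians(-11.7);ex=np.array([np.cos(t),np.sin(t)]);ey=np.array([-ex[1],ex[0]]);W=np.array([.4873,.1801])
loc=lambda p:(np.array([(p-W)@ex,(p-W)@ey])*1000).round(1)
for z in(.0436,.0456):print('cell',z,[loc(w(*p,z)) for p in((257,314),(458,315))])
print('top',[loc(w(*p,.1116)) for p in((203,527),(489,527))])
print('jaw',[loc(w(*p,.048)) for p in((495,318),(495,487),(577,318))])
print('tube',[loc(w(u,95,.036)) for u in(376,505)],'cheek',[loc(w(*p,.038)) for p in((300,218),(390,218),(480,218),(348,265),(255,258))])
print('tcp',loc(np.array([.4770,.18197])))
```

```text
cell 0.0436 [array([-22.8,  10.4]), array([ 2.3, 10.2])]
cell 0.0456 [array([-22.7,  10.9]), array([ 2.1, 10.8])]
top [array([-24. ,  10.5]), array([ 0.7, 10.5])]
jaw [array([ 6.5, 11.1]), array([  7., -11.]), array([16.5, 11.1])]
tube [array([-7.9, 36.6]), array([ 8.2, 36.6])] cheek [array([-17.5,  21.4]), array([-6.1, 21.4]), array([ 5.2, 21.4]), array([-11.4,  15.3]), array([-23.3,  16.2])]
tcp [-10.5  -0.3]
```

Run:
```python
from h import *
d=np.load('w3.npz');f=lambda u,v,z:ray(d,243+(u+.5)/4-.5,157+(v+.5)/4-.5,z)[:2]
t=np.radians(12.15);ey=np.array([-np.sin(t),np.cos(t)])
T=np.array([.4767,-.1833])
for n,p,z,o in(('glass near',(303,229),.071,12.5),('glass far',(303,340),.071,-12.5),('stop near',(303,247),.084,9.5),('stop far',(303,339),.084,-9.5),('bottom near',(303,184),.003,12.5)):print(n,((f(*p,z)-T)@ey*1000-o).round(2))
d=np.load('w5.npz');w=lambda u,v,z:ray(d,250+(u+.5)/5-.5,180+(v+.5)/5-.5,z)[:2]
t=np.radians(-11.75);ey=np.array([-np.sin(t),np.cos(t)])
print('w5 stopper near',((w(345,575,.1246)-[.4770,.18197])@ey*1000-9.5))
```

```text
glass near -0.84
glass far -0.3
stop near 0.97
stop far 0.56
bottom near -2.15
w5 stopper near 2.6924204594582353
```

Call:
{"op": "move_arm", "data": {
  "series": [
    [0,0,0,0.003,0.0005,-0.0015,-1],
    [0,0,0,0.002,-0.0003,0,-1],
    [0,0,0,0.0015,-0.0003,0,-1],
    [0,0,0,0.001,-0.0002,0,-1],
    [0,0,0,0,0,0,-1]
  ]
}}

```text
time_s: 6.95
eef_pos: [0.4844, 0.1818, 0.0813]
tool_rot: [-2.437, -1.982, 0.001]
contact_force: [-5.2, 1.4, 2.0]
grip_width: 0.0235
gripper_force: 39.9
```

Call:
{"op": "move_arm", "data": {
  "series": [
    [0,0,0,0.0013,-0.0003,0,-1],
    [0,0,0,0.0013,-0.0003,0,-1],
    [0,0,0,0.0012,-0.0002,0,-1],
    [0,0,0,0,0,0,-1],
    [0,0,0,0,0,0,-1]
  ]
}}

```text
time_s: 7.45
eef_pos: [0.4879, 0.181, 0.0812]
tool_rot: [-2.436, -1.982, 0.001]
contact_force: [-6.5, 1.4, 1.8]
grip_width: 0.0235
gripper_force: 40.1
```

Call:
{"op": "move_arm", "data": {
  "series": [
    [0,0,0,0.0008,-0.0002,0,-1],
    [0,0,0,0,0,0,-1],
    [0,0,0,0,0,-0.001,-1],
    [0,0,0,0,0,-0.001,-1],
    [0,0,0,0,0,0,-1]
  ],
  "grip_force": 60
}}

```text
time_s: 7.95
eef_pos: [0.4885, 0.1808, 0.0791]
tool_rot: [-2.436, -1.982, 0.002]
contact_force: [-7.2, 3.0, 0.9]
grip_width: 0.0228
gripper_force: 62.5
```

Run:
```python
from h import *
s=monitor.sense();print(s['eef_pos'],s['contact_force'],s['torque'])
d=cam('wrist');np.savez('w6.npz',**{k:np.array(x) for k,x in d.items()})
x0,y0=250,180
cv2.imwrite('pics/w6c.png',cv2.resize(cv2.cvtColor(d['image'],cv2.COLOR_RGB2BGR)[y0:y0+120,x0:x0+130],None,fx=5,fy=5,interpolation=2))
```

```text
[0.48852566 0.18083207 0.07905516] [-7.21574561  2.9669914   0.90453729] [0.43261862 1.65718008 0.10551567]
```

View pics/w6c.png

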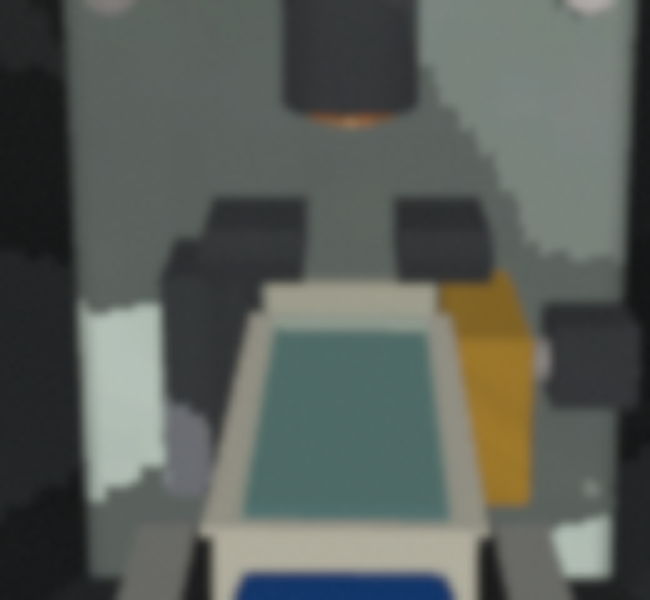

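The jaw is pushed back and the cell stands over the holder, its lower near edge at crop (252–452, 313), with the jaw top's far edge at u≈533.

Run:
```python
from h import *
d=np.load('w6.npz')
w=lambda u,v,z:ray(d,250+(u+.5)/5-.5,180+(v+.5)/5-.5,z)[:2]
t=np.radians(-11.7);ex=np.array([np.cos(t),np.sin(t)]);ey=np.array([-ex[1],ex[0]]);W=np.array([.4873,.1801])
loc=lambda p:(np.array([(p-W)@ex,(p-W)@ey])*1000).round(1)
print('cell',[loc(w(*p,.040)) for p in((252,313),(452,313))],'top',[loc(w(*p,.108)) for p in((203,527),(489,527))])
print('jaw',[loc(w(*p,.048)) for p in((533,338),(530,505),(459,338))])
print('tube',[loc(w(u,108,.036)) for u in(284,416)],'cheek in',[loc(w(*p,.038)) for p in((303,232),(208,232),(396,232),(488,232),(303,278),(410,280))])
print('screw',loc(w(108,-2,.0135)),loc(w(590,-2,.0135)))
```

```text
cell [array([-12. ,  11.7]), array([13. , 11.7])] top [array([-12.5,  11.7]), array([12.2, 11.7])]
jaw [array([22.3, 10.8]), array([ 22.6, -10.7]), array([13.4, 10.8])]
tube [array([-7.8, 36.8]), array([ 8.4, 36.8])] cheek in [array([-5.6, 21.6]), array([-17.4,  21.6]), array([ 6. , 21.6]), array([17.4, 21.6]), array([-5.6, 15.7]), array([ 7.8, 15.4])]
screw [-32.1  48.1] [32.4 48.1]
```

Call:
{"op": "move_arm", "data": {
  "series": [
    [0,0,0,0.0005,0.0003,-0.001,-1],
    [0,0,0,0,0,-0.0015,-1],
    [0,0,0,0,0,-0.0015,-1],
    [0,0,0,0,0,0,-1]
  ]
}}

```text
time_s: 8.4
eef_pos: [0.489, 0.1811, 0.075]
tool_rot: [-2.436, -1.982, 0.002]
contact_force: [-7.7, 2.4, 0.8]
grip_width: 0.0225
gripper_force: 62.5
```

Call:
{"op": "move_arm", "data": {
  "series": [
    [0,0,0,0,0,-0.0015,-1],
    [0,0,0,0,0,-0.0015,-1],
    [0,0,0,0,0,0,-1]
  ]
}}

```text
time_s: 8.7
eef_pos: [0.489, 0.1811, 0.072]
tool_rot: [-2.436, -1.982, 0.002]
contact_force: [-7.4, 2.5, 1.2]
grip_width: 0.0226
gripper_force: 62.5
```

Call:
{"op": "move_arm", "data": {
  "series": [
    [0,0,0,0,0,-0.0015,-1],
    [0,0,0,0,0,-0.0015,-1],
    [0,0,0,0,0,-0.001,-1],
    [0,0,0,0,0,0,-1]
  ]
}}

```text
time_s: 9.1
eef_pos: [0.489, 0.1811, 0.068]
tool_rot: [-2.436, -1.982, 0.002]
contact_force: [-6.6, 3.1, 1.5]
grip_width: 0.0227
gripper_force: 62.5
```

Call:
{"op": "move_arm", "data": {
  "series": [
    [0,0,0,0,0,-0.0015,-1],
    [0,0,0,0,0,-0.0015,-1],
    [0,0,0,0,0,0,-1]
  ]
}}

```text
time_s: 9.4
eef_pos: [0.489, 0.1811, 0.0649]
tool_rot: [-2.436, -1.982, 0.002]
contact_force: [-8.2, 0.8, 1.2]
grip_width: 0.023
gripper_force: 62.5
```

Call:
{"op": "move_arm", "data": {
  "series": [
    [0,0,0,0,0,-0.0007,-1],
    [0,0,0,0,0,-0.0007,-1],
    [0,0,0,0,0,0,-1]
  ]
}}

```text
time_s: 9.7
eef_pos: [0.489, 0.1811, 0.0637]
tool_rot: [-2.436, -1.982, 0.002]
contact_force: [-7.8, 1.4, 1.4]
grip_width: 0.0228
gripper_force: 62.6
```

Call:
{"op": "move_arm", "data": {
  "series": [
    [0,0,0,0,0,-0.0006,-1],
    [0,0,0,0,0,-0.0006,-1],
    [0,0,0,0,0,0,-1]
  ]
}}

```text
time_s: 10.0
eef_pos: [0.489, 0.1811, 0.0625]
tool_rot: [-2.436, -1.982, 0.002]
contact_force: [-7.1, 1.9, 3.1]
grip_width: 0.0226
gripper_force: 62.7
```

Call:
{"op": "move_arm", "data": {
  "series": [
    [0,0,0,0,0,-0.0006,-1],
    [0,0,0,0,0,0,-1],
    [0,0,0,0,0,0,-1]
  ]
}}

```text
time_s: 10.3
eef_pos: [0.489, 0.1811, 0.0619]
tool_rot: [-2.436, -1.982, 0.002]
contact_force: [-6.9, 1.3, 3.0]
grip_width: 0.023
gripper_force: 62.7
```

Call:
{"op": "move_arm", "data": {
  "series": [
    [0,0,0,0,0,-0.0006,-1],
    [0,0,0,0,0,-0.0005,-1],
    [0,0,0,0,0,0,-1]
  ]
}}

```text
time_s: 10.6
eef_pos: [0.489, 0.1811, 0.0608]
tool_rot: [-2.436, -1.982, 0.002]
contact_force: [-9.0, 1.3, 2.8]
grip_width: 0.0228
gripper_force: 62.7
```

Call:
{"op": "move_arm", "data": {
  "series": [
    [0,0,0,0,0,-0.0006,-1],
    [0,0,0,0,0,-0.0006,-1],
    [0,0,0,0,0,0,-1]
  ]
}}

```text
time_s: 10.9
eef_pos: [0.4893, 0.1812, 0.0602]
tool_rot: [-2.436, -1.982, 0.001]
contact_force: [-8.0, 1.6, 7.5]
grip_width: 0.0228
gripper_force: 63.2
```

Call:
{"op": "move_arm", "data": {
  "series": [
    [0,0,0,0,0,-0.0004,-1],
    [0,0,0,0,0,0,-1],
    [0,0,0,0,0,0,-1]
  ]
}}

```text
time_s: 11.2
eef_pos: [0.4893, 0.1812, 0.06]
tool_rot: [-2.436, -1.982, 0.0]
contact_force: [-9.2, 1.2, 10.1]
grip_width: 0.0229
gripper_force: 63.5
```

Call:
{"op": "move_arm", "data": {
  "series": [
    [0,0,0,-0.0005,0.0001,0,-1],
    [0,0,0,-0.0005,0.0001,0,-1],
    [0,0,0,0,0,0,-1]
  ]
}}

```text
time_s: 11.5
eef_pos: [0.4888, 0.1813, 0.0601]
tool_rot: [2.437, 1.982, 0.001]
contact_force: [-4.0, 0.7, 7.1]
grip_width: 0.0228
gripper_force: 63.1
```

Call:
{"op": "move_arm", "data": {
  "series": [
    [0,0,0,-0.0005,0.0001,0,-1],
    [0,0,0,0,0,-0.0002,-1],
    [0,0,0,0,0,0,-1]
  ]
}}

```text
time_s: 11.8
eef_pos: [0.4886, 0.1814, 0.06]
tool_rot: [2.437, 1.982, 0.002]
contact_force: [-2.5, 0.0, 7.3]
grip_width: 0.0227
gripper_force: 63.2
```

Call:
{"op": "move_arm", "data": {
  "series": [
    [0,0,0,0,0,-0.0003,-1],
    [0,0,0,0,0,0,-1],
    [0,0,0,0,0,0,-0.35],
    [0,0,0,0,0,0,-0.1],
    [0,0,0,0,0,0,-0.1]
  ]
}}

```text
time_s: 12.3
eef_pos: [0.4883, 0.1812, 0.0588]
tool_rot: [2.437, 1.982, 0.0]
contact_force: [0.3, -0.2, 0.2]
grip_width: 0.0386
gripper_force: 0.0
```

Run:
```python
from h import *
s=monitor.sense();print(s['eef_pos'],s['contact_force'],s['grip_width'])
```

```text
[0.48825334 0.18121505 0.05880011] [ 0.335907   -0.1868357   0.18688082] 0.0385728109814935
```

Call:
{"op": "move_arm", "data": {
  "series": [
    [0,0,0,0,0,0.01,0],
    [0,0,0,0,0,0.02,0],
    [0,0,0,0,0,0.03,0],
    [0,0,0,-0.001,-0.001,0,-1],
    [0,0,0,0,0,0,-1]
  ]
}}

```text
time_s: 12.8
eef_pos: [0.4874, 0.1803, 0.1198]
tool_rot: [2.437, 1.982, 0.002]
contact_force: [-0.8, 0.5, -0.9]
grip_width: 0.0147
gripper_force: 0.0
```

Run:
```python
from h import *
s=monitor.sense();print(s['eef_pos'],s['contact_force'],s['grip_width'])
d=cam('wrist')
x0,y0=240,170
cv2.imwrite('pics/w7c.png',cv2.resize(cv2.cvtColor(d['image'],cv2.COLOR_RGB2BGR)[y0:y0+150,x0:x0+160],None,fx=4,fy=4,interpolation=2))
np.savez('w7.npz',**{k:np.array(x) for k,x in d.items()})
```

```text
[0.48744539 0.18032855 0.11982597] [-0.7574008   0.51546324 -0.94942082] 0.014707464038975299
```

View pics/w7c.png

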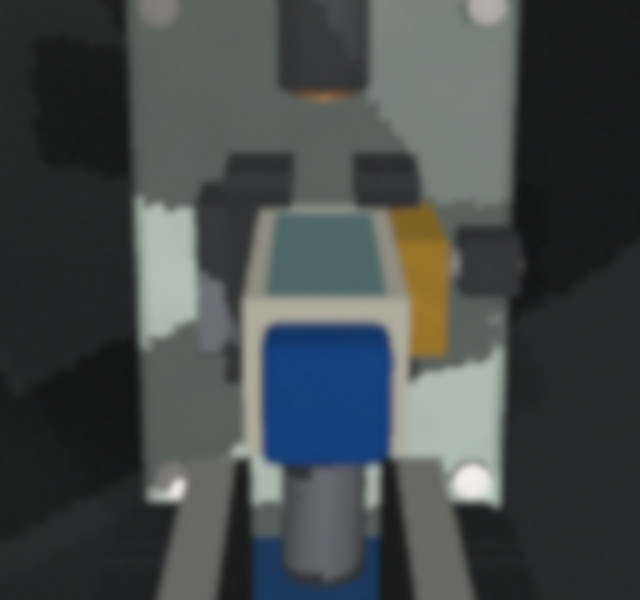

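The cell stands upright and square in the holder, stopper at crop (326,394), glass between the wall and the gold jaw. I'll press on the stopper with shut fingers to make sure it is home.

Call:
{"op": "move_arm", "data": {
  "series": [
    [0,0,0,0,0,0,-1],
    [0,0,0,0,0,0,-1],
    [0,0,0,0,0,-0.01,-1],
    [0,0,0,0,0,-0.004,-1],
    [0,0,0,0,0,0,-1]
  ],
  "grip_force": 30
}}

```text
time_s: 13.35
eef_pos: [0.4866, 0.1801, 0.1035]
tool_rot: [-2.436, -1.982, 0.003]
contact_force: [-0.5, -0.6, 0.3]
grip_width: -0.0
gripper_force: 0.0
```

Call:
{"op": "move_arm", "data": {
  "series": [
    [0,0,0,0,0,-0.0006,-1],
    [0,0,0,0,0,-0.0006,-1],
    [0,0,0,0,0,0,-1]
  ]
}}

```text
time_s: 13.65
eef_pos: [0.4872, 0.1803, 0.1037]
tool_rot: [2.437, 1.983, 0.0]
contact_force: [-0.1, 0.4, 0.8]
grip_width: -0.0001
gripper_force: 0.0
```

Call:
{"op": "move_arm", "data": {
  "series": [
    [0,0,0,0,0,-0.0006,-1],
    [0,0,0,0,0,-0.0006,-1],
    [0,0,0,0,0,0,-1]
  ]
}}

```text
time_s: 13.95
eef_pos: [0.4871, 0.1803, 0.1024]
tool_rot: [-2.437, -1.982, 0.0]
contact_force: [0.1, 0.6, -0.4]
grip_width: 0.0002
gripper_force: 0.0
```

Call:
{"op": "move_arm", "data": {
  "series": [
    [0,0,0,0,0,-0.0006,-1],
    [0,0,0,0,0,0,-1],
    [0,0,0,0,0,0,-1]
  ]
}}

```text
time_s: 14.25
eef_pos: [0.4871, 0.1803, 0.1018]
tool_rot: [-2.437, -1.982, 0.0]
contact_force: [0.7, -0.2, 0.9]
grip_width: -0.0
gripper_force: 0.0
```

Call:
{"op": "move_arm", "data": {
  "series": [
    [0,0,0,0,0,-0.0006,-1],
    [0,0,0,0,0,0,-1],
    [0,0,0,0,0,0,-1]
  ]
}}

```text
time_s: 14.55
eef_pos: [0.4871, 0.1803, 0.1012]
tool_rot: [-2.437, -1.983, -0.0]
contact_force: [0.7, -0.8, 0.0]
grip_width: -0.0005
gripper_force: 0.0
```

Call:
{"op": "move_arm", "data": {
  "series": [
    [0,0,0,0,0,-0.0006,-1],
    [0,0,0,0,0,0,-1],
    [0,0,0,0,0,0,-1]
  ]
}}

```text
time_s: 14.85
eef_pos: [0.4871, 0.1803, 0.1006]
tool_rot: [-2.437, -1.982, 0.0]
contact_force: [-0.1, -0.0, 0.3]
grip_width: -0.0002
gripper_force: 0.0
```

Call:
{"op": "move_arm", "data": {
  "series": [
    [0,0,0,0,0,-0.0006,-1],
    [0,0,0,0,0,0,-1],
    [0,0,0,0,0,0,-1]
  ]
}}

```text
time_s: 15.15
eef_pos: [0.4871, 0.1803, 0.1001]
tool_rot: [2.437, 1.983, -0.0]
contact_force: [0.2, 0.4, 0.0]
grip_width: 0.0001
gripper_force: 0.0
```

Call:
{"op": "move_arm", "data": {
  "series": [
    [0,0,0,0,0,-0.0006,-1],
    [0,0,0,0,0,0,-1],
    [0,0,0,0,0,0,-1]
  ]
}}

```text
time_s: 15.45
eef_pos: [0.4871, 0.1803, 0.0994]
tool_rot: [-2.437, -1.983, 0.0]
contact_force: [-0.1, 0.0, -0.7]
grip_width: -0.0001
gripper_force: 0.0
```

Call:
{"op": "move_arm", "data": {
  "series": [
    [0,0,0,0,0,-0.0006,-1],
    [0,0,0,0,0,0,-1],
    [0,0,0,0,0,0,-1]
  ]
}}

```text
time_s: 15.75
eef_pos: [0.4871, 0.1803, 0.0988]
tool_rot: [-2.437, -1.982, 0.0]
contact_force: [0.5, 0.2, 0.2]
grip_width: 0.0001
gripper_force: 0.0
```

Call:
{"op": "move_arm", "data": {
  "series": [
    [0,0,0,0,0,-0.0006,-1],
    [0,0,0,0,0,0,-1],
    [0,0,0,0,0,0,-1]
  ]
}}

```text
time_s: 16.05
eef_pos: [0.4871, 0.1803, 0.0982]
tool_rot: [-2.437, -1.983, -0.0]
contact_force: [0.2, 0.6, 0.6]
grip_width: 0.0001
gripper_force: 0.0
```

Call:
{"op": "move_arm", "data": {
  "series": [
    [0,0,0,0,0,-0.0007,-1],
    [0,0,0,0,0,0,-1],
    [0,0,0,0,0,0,-1]
  ]
}}

```text
time_s: 16.35
eef_pos: [0.4871, 0.1803, 0.0975]
tool_rot: [-2.437, -1.982, 0.0]
contact_force: [-0.5, -0.6, 0.6]
grip_width: 0.0002
gripper_force: 0.0
```

Call:
{"op": "move_arm", "data": {
  "series": [
    [0,0,0,0,0,-0.0007,-1],
    [0,0,0,0,0,0,-1],
    [0,0,0,0,0,0,-1]
  ]
}}

```text
time_s: 16.65
eef_pos: [0.4871, 0.1803, 0.0968]
tool_rot: [-2.437, -1.982, 0.0]
contact_force: [0.3, 0.0, -0.3]
grip_width: -0.0002
gripper_force: 0.0
```

Run:
```python
from h import *
d=cam('scene')
for z in(.012,.048,.08,.09,.0935,.1,.105):print(z,proj(d,[.4873,.1801,z]).round(1))
hsv=cv2.cvtColor(d['image'],cv2.COLOR_RGB2HSV);m=cv2.inRange(hsv,(100,120,60),(125,255,255))
u,v=proj(d,[.4873,.1801,.09]).astype(int);print(u,v)
for row in range(v-16,v+22):print(row,''.join('#' if x else '.' for x in m[row,u-14:u+40]),d['image'][row,u].tolist())
print(monitor.sense()['eef_pos'])
# w7: widths
w7=np.load('w7.npz');h=cv2.cvtColor(w7['image'],cv2.COLOR_RGB2HSV);mm=cv2.inRange(h,(100,120,60),(125,255,255))
for y in range(170+80,170+118,3):
    xs=np.where(mm[y,295:345])[0];print(y,xs.min()+295 if len(xs) else None,xs.max()+295 if len(xs) else None)
```

```text
0.012 [247.7 233.8]
0.048 [246.3 217.3]
0.08 [244.9 202.3]
0.09 [244.5 197.5]
0.0935 [244.3 195.8]
0.1 [244.1 192.7]
0.105 [243.8 190.2]
244 197
181 ...................................................... [94, 93, 90]
182 ...................................................... [97, 96, 93]
183 ...................................................... [94, 92, 90]
184 ...................................................... [76, 76, 76]
185 ...................................................... [53, 55, 56]
186 ...................................................... [39, 39, 41]
187 ...................................................... [33, 35, 37]
188 ...................................................... [35, 38, 40]
189 ................#..................................... [39, 40, 42]
190 ............#######................................... [29, 46, 76]
191 .........############................................. [25, 48, 82]
192 .........############................................. [28, 49, 85]
193 .........############................................. [30, 53, 93]
194 .........######
[... 1327 characters left out ...]
......................................... [138, 134, 125]
213 ...................................................... [134, 130, 121]
214 ...................................................... [130, 127, 118]
215 ...................................................... [130, 127, 118]
216 ...................................................... [132, 128, 119]
217 ...................................................... [135, 132, 123]
218 .........................................#####........ [137, 133, 124]
[0.48713354 0.18030651 0.09685205]
250 None None
253 307 335
256 306 336
259 306 336
262 306 336
265 306 336
268 306 336
271 306 336
274 306 336
277 306 336
280 306 336
283 307 336
286 312 317
```

Run:
```python
from h import *
d=cam('scene')
t=np.radians(-11.7);ex=np.array([np.cos(t),np.sin(t)]);ey=np.array([-ex[1],ex[0]]);W=np.array([.4873,.1801])
P=lambda x,y,z:proj(d,[*(W+x*ex/1e3+y*ey/1e3),z]).round(1)
for zb in(.012,.016,.020,.024):
    print(zb,'stopper bottom near',P(-9.5,-9.5,zb+.068),'top near',P(-9.5,-9.5,zb+.081),'top L',P(-9.5,9.5,zb+.081),'top R',P(9.5,-9.5,zb+.081),'glass top near',P(-12.5,-12.5,zb+.068))
print('ref: jaw top far R',P(16.5,-11,.048),'det housing top corners',P(-28,-62,.062),P(-28,-110,.062),P(28,-110,.062))
im=d['image'];hsv=cv2.cvtColor(im,cv2.COLOR_RGB2HSV);m=cv2.inRange(hsv,(100,120,60),(125,255,255))
n,l,s,c=cv2.connectedComponentsWithStats(m[205:270,235:300]);i=1+np.argmax(s[1:,4]);p=np.argwhere(l==i);print('det bbox',s[i]+[235,205,0,0,0])
print('leftmost',[p[p[:,1].argmin()]+[205,235]],'rightmost',p[p[:,1].argmax()]+[205,235],'top',p[0]+[205,235])
for row in range(180,202,1):print(row,[int(x) for x in im[row,232:258].mean(1)])
```

```text
0.012 stopper bottom near [242.8 204.8] top near [242.2 198.5] top L [237.7 195.8] top R [251.  196.3] glass top near [242.1 205.6]
0.016 stopper bottom near [242.6 202.9] top near [242.1 196.5] top L [237.6 193.8] top R [250.9 194.4] glass top near [241.9 203.6]
0.02 stopper bottom near [242.5 200.9] top near [241.9 194.6] top L [237.4 191.9] top R [250.7 192.5] glass top near [241.8 201.7]
0.024 stopper bottom near [242.3 199. ] top near [241.7 192.6] top L [237.2 190. ] top R [250.5 190.5] glass top near [241.6 199.8]
ref: jaw top far R [256.3 217.1] det housing top corners [247.7 224.2] [260.4 232.7] [287.1 225. ]
det bbox [ 250  218   38   37 1063]
leftmost [array([226, 250])] rightmost [236 287] top [218 272]
180 [35, 36, 37, 34, 35, 28, 33, 33, 34, 59, 90, 95, 82, 41, 64, 93, 82, 63, 65, 66, 66, 69, 68, 71, 68, 66]
181 [36, 37, 58, 61, 60, 61, 45, 35, 33, 70, 90, 94, 92, 45, 61, 93, 82, 69, 67, 67, 68, 69, 68, 68, 67, 67]
182 [62, 63, 65, 67, 69, 68, 70, 68, 78, 85, 91, 95, 94, 46, 59, 90, 80, 67, 65, 66, 66, 66, 66, 68, 67, 68]
183 [66, 51, 50, 52, 64, 66, 73, 68, 88, 90, 92,
[... 1405 characters left out ...]
114, 84, 59, 56, 55, 56, 58, 57, 58, 57, 59, 57, 59, 59, 53, 38, 37, 34, 37, 37]
197 [60, 51, 69, 80, 104, 121, 119, 111, 84, 58, 55, 59, 58, 58, 56, 59, 58, 56, 77, 89, 103, 87, 46, 39, 36, 38]
198 [76, 73, 59, 52, 77, 114, 118, 117, 110, 93, 70, 61, 58, 67, 77, 78, 101, 105, 112, 115, 124, 120, 67, 39, 39, 36]
199 [69, 81, 118, 120, 122, 120, 118, 118, 118, 114, 107, 95, 103, 107, 112, 113, 123, 127, 129, 129, 130, 127, 66, 39, 36, 34]
200 [122, 124, 138, 139, 140, 124, 118, 119, 118, 119, 120, 117, 122, 124, 115, 114, 106, 108, 107, 123, 129, 127, 63, 36, 34, 34]
201 [139, 139, 138, 135, 123, 121, 119, 120, 118, 119, 120, 130, 110, 106, 102, 101, 96, 97, 94, 104, 117, 126, 70, 37, 36, 36]
```

Call:
{"op": "move_arm", "data": {
  "series": [
    [0,0,0,0,0,-0.0006,-1],
    [0,0,0,0,0,-0.0006,-1],
    [0,0,0,0,0,0,-1]
  ]
}}

```text
time_s: 17.05
eef_pos: [0.4871, 0.1803, 0.0955]
tool_rot: [-2.437, -1.982, 0.0]
contact_force: [0.4, -0.9, -0.1]
grip_width: 0.0002
gripper_force: 0.0
```

Run:
```python
from h import *
d=cam('wrist');im=d['image'];p=proj(d,monitor.sense()['eef_pos']);print(p, monitor.sense()['eef_pos'])
# brightness profile down the column through TCP and across the tip row
u,v=int(p[0]),int(p[1])
for row in range(v-30,v+70,4):print(row,im[row,u].tolist(),im[row,u-8].tolist(),im[row,u+8].tolist(),im[row,u-16].tolist())
```

```text
[321.18904946 282.34384288] [0.48710523 0.18027815 0.09558784]
252 [78, 102, 101] [79, 103, 102] [78, 102, 102] [122, 129, 120]
256 [128, 136, 128] [128, 135, 127] [128, 136, 127] [140, 143, 132]
260 [175, 173, 157] [176, 173, 157] [175, 173, 157] [175, 173, 157]
264 [107, 112, 124] [107, 112, 124] [106, 112, 124] [156, 157, 148]
268 [19, 54, 105] [18, 53, 104] [20, 55, 106] [77, 89, 115]
272 [21, 62, 121] [21, 62, 121] [20, 62, 121] [47, 72, 117]
276 [20, 65, 127] [21, 66, 127] [21, 66, 127] [41, 69, 119]
280 [20, 65, 126] [21, 65, 125] [21, 66, 127] [42, 69, 119]
284 [32, 54, 92] [67, 83, 113] [68, 84, 115] [74, 86, 111]
288 [41, 42, 41] [102, 103, 99] [104, 105, 101] [106, 107, 102]
292 [40, 40, 40] [101, 102, 98] [104, 105, 101] [105, 106, 101]
296 [35, 36, 36] [102, 103, 99] [104, 106, 101] [104, 105, 101]
300 [36, 36, 36] [101, 103, 99] [103, 105, 101] [104, 105, 101]
304 [33, 34, 34] [97, 99, 94] [104, 105, 101] [104, 105, 101]
308 [34, 34, 35] [97, 98, 94] [104, 106, 101] [104, 105, 101]
312 [32, 32, 33] [96, 97, 94] [104, 105, 101] [104, 105, 101]
316 [30, 30, 31] [94, 94, 91] [103, 105, 101] [104, 105, 101]
320 [31, 31, 31] [93, 94, 91] [104, 105, 102] [104, 105, 101]
324 [36, 37, 38] [109, 111, 106] [93, 95, 91] [55, 56, 55]
328 [38, 38, 40] [102, 104, 101] [30, 31, 33] [30, 32, 33]
332 [37, 39, 39] [74, 75, 73] [29, 30, 31] [30, 32, 32]
336 [34, 34, 36] [31, 32, 33] [29, 31, 32] [29, 31, 32]
340 [35, 35, 36] [31, 32, 33] [30, 31, 32] [30, 32, 33]
344 [34, 34, 35] [31, 32, 33] [29, 31, 32] [30, 32, 32]
348 [33, 34, 35] [30, 31, 33] [30, 31, 32] [30, 32, 33]
```

Call:
{"op": "move_arm", "data": {
  "series": [
    [0,0,0,0,0,-0.001,-1],
    [0,0,0,0,0,-0.001,-1],
    [0,0,0,0,0,-0.001,-1],
    [0,0,0,0,0,0,-1]
  ]
}}

```text
time_s: 17.5
eef_pos: [0.4871, 0.1803, 0.0925]
tool_rot: [-2.437, -1.982, 0.0]
contact_force: [0.1, -0.1, -0.1]
grip_width: -0.0001
gripper_force: 0.0
```

Run:
```python
from h import *
s=monitor.sense();print(s['eef_pos'],s['contact_force'])
d=cam('scene');im=d['image']
for row in range(176,202,1):print(row,[int(x) for x in im[row,236:254].mean(1)])
```

```text
[0.4870567  0.18026614 0.09245502] [ 0.0976377  -0.10461788 -0.10475545]
176 [32, 31, 33, 34, 33, 85, 95, 96, 68, 38, 90, 96, 66, 40, 33, 64, 68, 69]
177 [31, 34, 31, 34, 34, 75, 94, 95, 66, 37, 90, 94, 67, 38, 34, 63, 67, 66]
178 [32, 32, 36, 32, 31, 72, 93, 95, 67, 37, 80, 94, 68, 40, 35, 63, 67, 67]
179 [35, 32, 32, 33, 34, 64, 91, 94, 78, 40, 76, 92, 77, 43, 34, 63, 65, 66]
180 [36, 34, 34, 31, 32, 59, 89, 95, 82, 44, 65, 90, 82, 42, 33, 65, 68, 67]
181 [36, 32, 33, 33, 31, 58, 89, 94, 92, 45, 60, 92, 82, 44, 58, 67, 67, 68]
182 [40, 30, 32, 33, 34, 50, 90, 96, 95, 45, 60, 92, 92, 66, 63, 65, 66, 68]
183 [56, 56, 45, 34, 33, 46, 87, 95, 94, 47, 60, 92, 94, 69, 66, 66, 66, 65]
184 [45, 45, 56, 69, 67, 80, 90, 95, 96, 55, 52, 90, 93, 69, 66, 65, 64, 66]
185 [36, 34, 43, 74, 86, 89, 91, 93, 93, 56, 44, 85, 74, 70, 67, 63, 62, 65]
186 [35, 38, 36, 50, 58, 79, 89, 80, 72, 46, 38, 54, 48, 54, 53, 58, 64, 63]
187 [38, 36, 37, 37, 36, 50, 58, 50, 45, 35, 35, 35, 37, 40, 39, 39, 46, 45]
188 [50, 37, 35, 37, 37, 36, 35, 36, 34, 34, 35, 36, 35, 36, 36, 36, 37, 34]
189 [42, 37, 36, 62, 52, 3
[... 343 characters left out ...]
57, 28, 24, 21]
194 [58, 38, 36, 54, 54, 55, 56, 57, 59, 58, 58, 58, 58, 59, 60, 40, 38, 38]
195 [122, 97, 56, 55, 55, 54, 58, 58, 58, 56, 58, 59, 59, 58, 59, 47, 40, 38]
196 [115, 124, 114, 84, 59, 54, 55, 58, 58, 58, 58, 59, 56, 58, 56, 60, 52, 38]
197 [103, 119, 120, 111, 82, 59, 56, 58, 58, 58, 58, 56, 59, 55, 76, 90, 102, 88]
198 [76, 116, 119, 116, 110, 94, 71, 62, 59, 64, 77, 77, 102, 106, 112, 115, 124, 119]
199 [122, 119, 121, 118, 118, 113, 107, 93, 104, 107, 112, 113, 122, 128, 128, 129, 129, 126]
200 [142, 125, 119, 120, 118, 120, 119, 116, 123, 123, 115, 115, 107, 108, 107, 123, 129, 126]
201 [122, 122, 120, 119, 119, 119, 121, 131, 109, 106, 101, 101, 97, 96, 95, 104, 116, 125]
```

Call:
{"op": "move_arm", "data": {
  "series": [
    [0,0,0,0,0,-0.001,-1],
    [0,0,0,0,0,-0.001,-1],
    [0,0,0,0,0,0,-1]
  ]
}}

```text
time_s: 17.85
eef_pos: [0.4871, 0.1803, 0.0905]
tool_rot: [-2.437, -1.982, 0.0]
contact_force: [0.0, -0.5, -1.0]
grip_width: 0.0003
gripper_force: 0.0
```

Call:
{"op": "move_arm", "data": {
  "series": [
    [0,0,0,0,0,-0.0006,-1],
    [0,0,0,0,0,-0.0006,-1],
    [0,0,0,0,0,0,-1]
  ]
}}

```text
time_s: 18.15
eef_pos: [0.4871, 0.1803, 0.0893]
tool_rot: [-2.437, -1.982, 0.0]
contact_force: [-0.6, 0.5, 0.2]
grip_width: -0.0
gripper_force: 0.0
```

Call:
{"op": "move_arm", "data": {
  "series": [
    [0,0,0,0,0,-0.0006,-1],
    [0,0,0,0,0,-0.0006,-1],
    [0,0,0,0,0,0,-1]
  ]
}}

```text
time_s: 18.45
eef_pos: [0.4871, 0.1803, 0.0882]
tool_rot: [-2.437, -1.983, 0.0]
contact_force: [-0.7, -0.2, -0.5]
grip_width: -0.0
gripper_force: 0.0
```

Call:
{"op": "move_arm", "data": {
  "series": [
    [0,0,0,0,0,-0.0006,-1],
    [0,0,0,0,0,-0.0005,-1],
    [0,0,0,0,0,0,-1]
  ]
}}

```text
time_s: 18.75
eef_pos: [0.4871, 0.1803, 0.0871]
tool_rot: [-2.437, -1.982, 0.0]
contact_force: [-0.2, 0.8, -0.1]
grip_width: 0.0003
gripper_force: 0.0
```

Call:
{"op": "move_arm", "data": {
  "series": [
    [0,0,0,0,0,-0.0006,-1],
    [0,0,0,0,0,-0.0005,-1],
    [0,0,0,0,0,0,-1]
  ]
}}

```text
time_s: 19.05
eef_pos: [0.4871, 0.1803, 0.0859]
tool_rot: [-2.437, -1.982, 0.0]
contact_force: [0.4, 0.3, -0.4]
grip_width: -0.0002
gripper_force: 0.0
```

Call:
{"op": "move_arm", "data": {
  "series": [
    [0,0,0,0,0,-0.0006,-1],
    [0,0,0,0,0,-0.0005,-1],
    [0,0,0,0,0,0,-1]
  ]
}}

```text
time_s: 19.35
eef_pos: [0.4871, 0.1803, 0.0849]
tool_rot: [-2.437, -1.982, 0.0]
contact_force: [1.6, 1.4, -0.2]
grip_width: 0.0
gripper_force: 0.0
```

Run:
```python
from h import *
s=monitor.sense();print(s['eef_pos'],s['contact_force'])
d=cam('scene');im=d['image']
for row in range(182,200,1):print(row,[int(x) for x in im[row,236:254].mean(1)])
```

```text
[0.48711268 0.18026826 0.08487266] [ 1.6440927   1.36234299 -0.16457033]
182 [33, 32, 31, 32, 31, 59, 89, 94, 94, 45, 59, 91, 91, 48, 32, 64, 67, 67]
183 [34, 34, 31, 32, 31, 51, 87, 94, 95, 46, 61, 92, 96, 47, 34, 63, 68, 68]
184 [33, 33, 33, 34, 32, 46, 87, 95, 95, 54, 52, 92, 95, 47, 32, 62, 65, 63]
185 [29, 31, 33, 35, 35, 36, 86, 94, 95, 55, 46, 90, 96, 55, 35, 60, 64, 65]
186 [34, 29, 32, 35, 35, 33, 84, 95, 96, 65, 39, 90, 94, 57, 45, 56, 62, 63]
187 [37, 33, 34, 34, 28, 44, 86, 94, 96, 68, 36, 91, 94, 51, 40, 42, 46, 45]
188 [48, 39, 34, 75, 80, 81, 90, 93, 95, 69, 35, 88, 93, 49, 37, 35, 34, 35]
189 [42, 36, 35, 74, 80, 88, 90, 92, 93, 57, 41, 70, 61, 40, 34, 36, 37, 36]
190 [36, 37, 35, 49, 57, 69, 82, 76, 73, 55, 53, 57, 47, 39, 36, 37, 36, 36]
191 [35, 35, 35, 50, 51, 54, 64, 60, 55, 54, 53, 52, 51, 51, 48, 37, 37, 37]
192 [35, 36, 38, 53, 54, 54, 54, 56, 54, 53, 57, 57, 56, 57, 56, 35, 29, 28]
193 [36, 36, 36, 55, 57, 58, 55, 56, 57, 57, 58, 59, 59, 59, 58, 31, 18, 22]
194 [58, 39, 36, 54, 56, 54, 58, 60, 57, 58, 58, 58, 57, 56, 59, 44, 37, 37]
195 [123, 96, 55, 54, 54, 55, 55, 60, 57, 58, 56, 57, 58, 58, 58, 44, 38, 37]
196 [115, 123, 115, 84, 60, 53, 57, 58, 58, 58, 59, 58, 59, 57, 58, 59, 54, 38]
197 [103, 120, 120, 110, 83, 59, 55, 58, 57, 56, 59, 57, 58, 56, 76, 89, 101, 88]
198 [76, 116, 119, 117, 110, 93, 70, 59, 59, 67, 78, 79, 103, 105, 113, 115, 125, 120]
199 [121, 120, 118, 119, 118, 112, 106, 94, 104, 108, 112, 111, 124, 126, 128, 129, 130, 127]
```

Call:
{"op": "move_arm", "data": {
  "series": [
    [0,0,0,0,0,-0.0006,-1],
    [0,0,0,0,0,0,-1],
    [0,0,0,0,0,0,-1]
  ]
}}

```text
time_s: 19.7
eef_pos: [0.4871, 0.1803, 0.0843]
tool_rot: [-2.437, -1.983, 0.0]
contact_force: [0.0, 0.4, -0.3]
grip_width: 0.0003
gripper_force: 0.0
```

Call:
{"op": "move_arm", "data": {
  "series": [
    [0,0,0,0,0,-0.0006,-1],
    [0,0,0,0,0,0,-1],
    [0,0,0,0,0,0,-1]
  ]
}}

```text
time_s: 20.0
eef_pos: [0.4871, 0.1803, 0.0837]
tool_rot: [-2.437, -1.983, 0.0]
contact_force: [-0.4, 0.1, 0.2]
grip_width: -0.0004
gripper_force: 0.0
```

Call:
{"op": "move_arm", "data": {
  "series": [
    [0,0,0,0,0,-0.0006,-1],
    [0,0,0,0,0,0,-1],
    [0,0,0,0,0,0,-1]
  ]
}}

```text
time_s: 20.3
eef_pos: [0.4871, 0.1803, 0.0831]
tool_rot: [2.437, 1.983, -0.0]
contact_force: [0.0, 0.1, 0.5]
grip_width: -0.0001
gripper_force: 0.0
```

Call:
{"op": "move_arm", "data": {
  "series": [
    [0,0,0,0,0,-0.0005,-1],
    [0,0,0,0,0,-0.0005,-1],
    [0,0,0,0,0,0,-1]
  ]
}}

```text
time_s: 20.6
eef_pos: [0.4871, 0.1803, 0.082]
tool_rot: [-2.437, -1.982, 0.0]
contact_force: [-0.5, 0.2, 0.0]
grip_width: 0.0
gripper_force: 0.0
```

Call:
{"op": "move_arm", "data": {
  "series": [
    [0,0,0,0,0,-0.0005,-1],
    [0,0,0,0,0,-0.0005,-1],
    [0,0,0,0,0,0,-1]
  ]
}}

```text
time_s: 20.9
eef_pos: [0.4871, 0.1803, 0.0811]
tool_rot: [-2.437, -1.982, 0.0]
contact_force: [0.6, -0.7, -0.3]
grip_width: -0.0002
gripper_force: 0.0
```

Call:
{"op": "move_arm", "data": {
  "series": [
    [0,0,0,0,0,-0.0005,-1],
    [0,0,0,0,0,-0.0005,-1],
    [0,0,0,0,0,0,-1]
  ]
}}

```text
time_s: 21.2
eef_pos: [0.4872, 0.1803, 0.0804]
tool_rot: [2.437, 1.983, 0.0]
contact_force: [-0.9, 0.0, 4.1]
grip_width: 0.0002
gripper_force: 1.9
```

Call:
{"op": "move_arm", "data": {
  "series": [
    [0,0,0,0,0,-0.0005,-1],
    [0,0,0,0,0,0,-1],
    [0,0,0,0,0,0,-1]
  ]
}}

```text
time_s: 21.5
eef_pos: [0.4874, 0.1804, 0.0803]
tool_rot: [2.437, 1.982, 0.001]
contact_force: [-2.1, -0.2, 7.6]
grip_width: -0.0003
gripper_force: 3.9
```

Call:
{"op": "move_arm", "data": {
  "series": [
    [0,0,0,0,0,-0.0006,-1],
    [0,0,0,0,0,0,-1],
    [0,0,0,0,0,0,-1]
  ]
}}

```text
time_s: 21.8
eef_pos: [0.4875, 0.1805, 0.0801]
tool_rot: [2.437, 1.982, 0.002]
contact_force: [-3.2, -0.4, 11.0]
grip_width: -0.0001
gripper_force: 5.4
```

Call:
{"op": "move_arm", "data": {
  "series": [
    [0,0,0,0,0,-0.0006,-1],
    [0,0,0,0,0,0,-1],
    [0,0,0,0,0,0,-1]
  ]
}}

```text
time_s: 22.1
eef_pos: [0.4877, 0.1806, 0.0798]
tool_rot: [2.437, 1.982, 0.003]
contact_force: [-3.1, 0.1, 13.6]
grip_width: 0.0001
gripper_force: 6.9
```

On the seat: 0.2–0.3 mm of give per 3 N matches the cushion. I'll back off straight up.

Call:
{"op": "move_arm", "data": {
  "series": [
    [0,0,0,0,0,0.003,-1],
    [0,0,0,0,0,0.02,-1],
    [0,0,0,0,0,0.04,-1],
    [0,0,0,0,0,0.03,-1],
    [0,0,0,0,0,0,-1]
  ]
}}

```text
time_s: 22.6
eef_pos: [0.4885, 0.1807, 0.1758]
tool_rot: [2.435, 1.981, 0.008]
contact_force: [-0.3, 0.6, -0.4]
grip_width: -0.0001
gripper_force: 0.0
```

Run:
```python
from h import *
s=monitor.sense();print(s['time_s'],s['eef_pos'],s['contact_force'])
d=cam('wrist');im=d['image'];hsv=cv2.cvtColor(im,cv2.COLOR_RGB2HSV);m=cv2.inRange(hsv,(100,120,60),(125,255,255))
u,v=proj(d,[.4873,.1801,.102]).astype(int);mm=np.zeros_like(m);mm[v-25:v+22,u-25:u+25]=m[v-25:v+22,u-25:u+25]
n,l,st,c=cv2.connectedComponentsWithStats(mm);i=1+np.argmax(st[1:,4]);q=cv2.minAreaRect(np.argwhere(l==i)[:,::-1].astype(np.float32));print(u,v,st[i],q)
print('stopper',ray(d,*q[0],.100))
b=[ray(d,*p,.1)[:2] for p in cv2.boxPoints(q)];e=b[1]-b[0];print('angle',np.degrees(np.arctan2(e[1],e[0]))%90-90)
```

```text
22.6 [0.48848854 0.18072656 0.17580575] [-0.25277493  0.58747004 -0.44775681]
318 244 [307 231  24  26 607] ((318.5, 243.5), (25.0, 23.0), 90.0)
stopper [0.48738072 0.18052737 0.1       ]
angle -11.797167775589301
```

The stopper is centred over the well to within about 0.5 mm, the yaw is −11.8° (square), and the tool is clear of everything. Handing in.

```bash
python3 -c "
from h import *
print(sign_off())"
```

```text
the job is handed in; nothing more can be done
None
```

I set the blue-stoppered cell upright and square in the photometer holder and pressed it home on the seat with about 14 N. Then I let go, backed the arm clear and handed the job in at about 23 s; the hand-in returned no verdict. I never touched the red-stoppered cell.

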